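# Set a brass panel up on the inspection easel

### The job

First raise the easel's stiff board by its side rod to about 60 degrees from flat. Then slide the round-topped brass panel straight up out of its slot in the rack and stand it in the middle of the easel's ledge, behind the lip and leaning back flat on the board. Finally push the lamp's switch lever over to on, leaving the board at that angle, the other two panels in the rack and the tape measure and the bowl undisturbed.

Things in the scene. Friction and masses are not known exactly. Their poses are not given: they have to be found in the camera images.
- board (a joint): Angle of the easel's hinged board in rad: 0 = lying flat on the easel, 1.047 = raised to 60 degrees from flat; it can go to 1.6. The hinge is stiff and the board stays where it is left (about 10 N at the rod moves it).
- board_hinge (a point): Middle of the board's hinge axis, 45 mm above the table on the easel's far (+x) part. The frame turns with the board: y along the hinge, -x from the hinge up the board to its free edge, z the normal of the board's upper face. The plywood board is 130 mm wide (y), 10 mm thick (z from -5 to 5 mm) and 110 mm long (x from -110 mm to 0).
- board_rod (a point): Point to grip on the board's handle: a steel rod 12 mm across, parallel to the hinge, that sticks out 85 mm past the +y side of the board near its free edge. This point lies 35 mm from the rod's end, at x = -102, y = 115, z = 0 mm in the board's frame; about 45 mm above the table when the board is flat.
- easel_ledge (a point): Point on the easel's wooden ledge, mid-width, 18 mm beyond the hinge axis, 35 mm above the table; axes: x away from robot and board, y along the hinge, z up. The ledge is 150 mm wide; a steel lip 12 mm high runs along it, its inner face 18 mm beyond this point (+x). The panel's foot goes between board and lip.
- easel: Wooden easel fixed to the table, 180 (x) by 150 (y) mm, 25 mm high under the board; origin under its middle, 50 mm on the robot's side of the hinge. A thin aluminium strip on its -y side slopes at 60 degrees, as a gauge for the board.
- rack: Fixed wooden rack, 200 (x) by 150 (y) by 85 mm high, origin under its centre. Three slots, at x = -60, 0 and 60 mm, each 11 mm wide, hold the panels upright by their two side edges; their floor is 15 mm above the table, their tops 85 mm. Between the slotted ends, the middle 86 mm of the width is open.
- panel_round: The panel to set up: brass-faced, its top a full half circle (radius 55 mm); 110 mm wide (y), 8 mm thick (x), 170 mm high (z), about 0.27 kg. Origin at the middle of its lower edge. It stands in any one of the rack's slots.
- panel_top (a point): Top of the round-topped panel's arch, 170 mm above its origin, mid-thickness.
- panel_square: Panel of the same size with a square top; stays in the rack. Origin at the middle of its lower edge, axes as the round one.
- panel_peak: Panel of the same size with a pointed (gable) top, 170 mm high at the point; stays in the rack. Origin at the middle of its lower edge.
- switch (a joint): Angle of the lamp's switch lever in rad: 0 = leaning towards the robot (off), 1.0 = leaning away (on). It stays where it is left.
- switch_tip (a point): Tip of the black 70 mm switch lever on the foot of the low grey strip lamp; it swings in the lamp's x-z plane, away from the robot when pushed on.
- lamp: Fixed low strip lamp behind the rack and easel: a bar 220 mm long (y), 90 mm high, on a grey foot; origin under the bar. x points away from the robot; the lever's pivot is at x = -65 mm.
- tape: Yellow tape measure, 70 x 65 x 34 mm, lying between rack and easel; leave alone. Origin under its centre.
- bowl: Small brass bowl, 68 mm across, 35 mm high, between rack and easel; leave alone. Origin under its centre.
Mind the look-alikes: they are no part of the job. Leave any green look-alike of the panel_round alone. Leave any turquoise look-alike of the rack alone.

How it is judged (in metres and radians):
On the way, in this order (a step that is already met when the one before it is completed fails the run):
1. board raised to 60 degrees, give or take 8 (value of joint board between 0.907 and 1.187 rad), for 0.2 s.
2. round-topped panel slid up clear of the rack's slots, upright over the rack (z of panel_round in the frame of rack above 0.087 m and angle between panel_round's own z axis and vertical below 0.35 rad and horizontal distance between panel_round and rack below 0.12 m).
3. panel standing on the ledge against the raised board (all of step 1 and x of panel_round in the frame of easel_ledge between -0.025 and 0.025 m and y of panel_round in the frame of easel_ledge between -0.03 and 0.03 m and z of panel_round in the frame of easel_ledge between -0.006 and 0.012 m and angle between the x axis of panel_round and the z axis of board_hinge, either way round below 0.2 rad and angle between the y axis of panel_round and the y axis of easel_ledge, either way round below 0.17 rad), for 0.2 s.
4. lamp switch lever over to on (value of joint switch above 0.8 rad), for 0.2 s.
At the end, for the whole second after the job is handed in: The board is at 60 degrees (52 to 68); the round-topped panel stands at rest with its foot on the ledge between board and lip, within 30 mm of the middle and square to the ledge within 10 degrees, its face within 11 degrees of the board's; the switch lever is past 0.8 rad; all released (all of step 3 and linear speed of panel_round below 0.02 m/s and angular speed of panel_round below 0.1 rad/s and value of joint switch above 0.8 rad); the robot touches nothing.
It fails at once if one of the other panels moved by more than 20 mm (distance of any of panel_square, panel_peak from where it was at the start of the episode above 0.02 m).
It fails at once if the tape measure or the bowl shoved by more than 30 mm (distance of any of tape, bowl from where it was at the start of the episode above 0.03 m).
It also fails if it takes over 67 s, if anything falls off the work surface, if the arm or the gripper's body presses on something with over 40 N, if the wrist force passes 120 N, or if a joint passes its speed limit or range.

### The arm

A 6-joint arm with a two-finger parallel gripper is mounted at the origin on the work surface. World frame = base frame: x ahead of the robot, y to its left, z up, the work surface at z = 0. Lengths are in mm, angles in rad, forces in N, time in s.
With the tool pointing down it reaches from about 275 to 725 mm from the base axis. Payload 5.6 kg.
Tool frame: the origin (TCP) lies at the centre of the arm's flange, where the gripper is bolted on; the fingertips stand 173 mm ahead of it and the grasp point (between the pads) lies 155 mm ahead of it; z points along the fingers, y is the line along which they close (so a half turn about z gives the same grasp; the last joint's range is limited). The gripper opens to 85 mm and grips with 20 to 120 N. Pads are 22 mm wide; open, the fingers measure 114 mm over their backs; the gripper's body (76 mm by 85 mm) begins 54 mm behind the grasp point. The pads swing forward as they close: fully open they stand 13 mm farther back than shut.
Start: joints at [1.513, 0.255, 0.108, 0, -1.424, -0.285], TCP at [184.842, 518.003, 404.683] pointing down, gripper open.
Joint ranges: [-2.95, 2.95], [-1.21, 1.97], [-1.09, 1.5], [-2.87, 1.71], [-2.94, -0.07], [-3.05, 3.05]. Speed limits (rad/s): [2.57, 2.57, 3.14, 3.14, 3.14, 3.14].

### API

Orientations are given as a unit quaternion [x, y, z, w].
In Python, from workcell import ctrl gives the robot as it stands.
- The arm moves only by the tool move_arm, never from a script. Its argument "targets" is a list of rows, each a list of 7 numbers: the shift along the tool's x, y, z in units of 60 mm (1.0 is 60 mm), then the turn, a rotation vector about the tool's x, y, z in units of 0.12 rad (1.0 is 0.12 rad), then the opening, from 0 (shut) to 1 (fully open). A call has 1 to 20 rows; each row shifts and turns the commanded pose from where the row before left it, along the tool's axes as they then stand; what a row does not reach is not made up. A row lasts 1/8 s, in which the tool goes at most 62.5 mm and 10.7 degrees, less where a joint would pass 70% of its speed; a pose out of reach is approached as far as the arm can. A call with a number of a shift or a turn outside -1 to 1 is refused whole. A call with a gripper value outside its range is refused whole. The fingers move at their own pace and stop on an object; the grip force is fixed at half the most. Time passes only in rows, so rows that do not move let the fingers close. It gives the time, the measured TCP pose, the force, the opening and the grip force at its end, in the units of the state.
- ctrl.sense(): the state, without advancing time (a new reading comes with each control period).
- ctrl.capture(name): name is "side" or "top"; returns the picture (420x560x3 uint8, red, green, blue); there is no depth.
- ctrl.camera_model(name): a dict with "fx", "fy", "cx", "cy" (pixels), "eye" and "attitude" of the camera in the world. Camera axes: x right, y down, z forward; pixel columns grow to the right and rows downward; lengths in mm; the calibration is good to about 2 mm. A picture is of the moment at which its call begins. camera_model takes no time and is no camera call.
- ctrl.close_job(): hands the job in; it is judged then, once.
The state is a dict: "time": time; "joints": joint angles; "qvel": joint speeds; "effort": joint torques, N m; "tool_pos": TCP position; "ee_rot": TCP orientation; "wrist_force": force on the tool from outside, world axes, zero at the start; "ft_torque": the same for the moment, N m; "grip_width": opening from 0.0 (shut) to 1.0 (fully open); "grip_force": force on a finger pad.
Only numpy, scipy, OpenCV 4.12 (cv2) and the standard library are available. Lean on these libraries where they do the work, as an engineer would, in place of code of your own. Each camera call takes 0.05 s, during which the arm holds its last target. There are 200 camera calls.

## Working session

There is one attempt and no reset: what is moved stays moved. The work goes in short steps, Python scripts to look and compute and a tool call to move; the robot and the scene stay as the last step left them, time stands still between calls to the robot, and variables do not carry over. Pictures are saved under pics/ and viewed, at most 10 in all, crops included, and the job is handed in when it is done.

Besides the shell and the picture viewer there is one more tool, called after "Emit:" by a JSON object that holds its "api" and its "payload". move_arm: Moves the arm, as the interface text tells. Its arguments: {"type":"object","properties":{"targets":{"type":"array","items":{"type":"array","items":{"type":"number","minimum":-1,"maximum":1}}}},"required":["targets"]}

```bash
mkdir -p pics; ls; python3 - <<'E'
from workcell import ctrl
import cv2
for n in("side","top"):
    im=ctrl.capture(n); cv2.imwrite(f"pics/{n}0.png",im[:,:,::-1]); print(n,ctrl.camera_model(n))
print(ctrl.sense())
E
```

```text
pics
side {'fx': 470.68911714264794, 'fy': 470.68911714264794, 'cx': 262.76993715890103, 'cy': 215.73716239056176, 'eye': array([ 223.8668467 , -628.73734097,  972.28291667]), 'attitude': array([ 0.91315467, -0.19550387,  0.0737246 , -0.34998782])}
top {'fx': 491.6206145336973, 'fy': 491.6206145336973, 'cx': 278.2671730071786, 'cy': 211.72416053555597, 'eye': array([ 285.03528116,   60.03301146, 1185.51970399]), 'attitude': array([-0.64017224,  0.76099112, -0.07895809,  0.06955308])}
{'time': 0.1, 'joints': array([ 1.51259063e+00,  2.55660060e-01,  1.07121118e-01, -4.52493552e-04,
       -1.42389528e+00, -2.84588148e-01]), 'qvel': array([ 0.00049786, -0.00230616,  0.00324502,  0.00258065,  0.00024742,
        0.00047691]), 'effort': array([-1.94212669e-03, -3.87604415e+01,  2.38473898e+01,  5.37788138e+00,
       -3.79921155e-03,  4.76443972e-06]), 'tool_pos': array([184.75454601, 517.87317061, 403.89092609]), 'ee_rot': array([ 9.85341436e-01, -1.70591719e-01, -1.29850734e-04,  8.38984180e-04]), 'wrist_force': array([-0.15213769,  0.27583918,  0.0758116 ]), 'ft_torque': array([0.01694512, 0.00253985, 0.01633547]), 'grip_force': 0.0, 'grip_width': 0.9998849160217922}
```

View pics/side0.png

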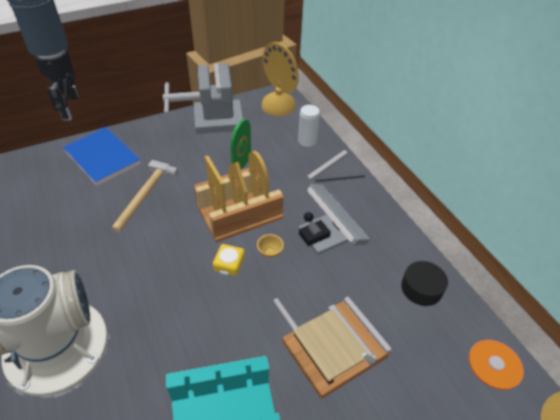

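View pics/top0.png

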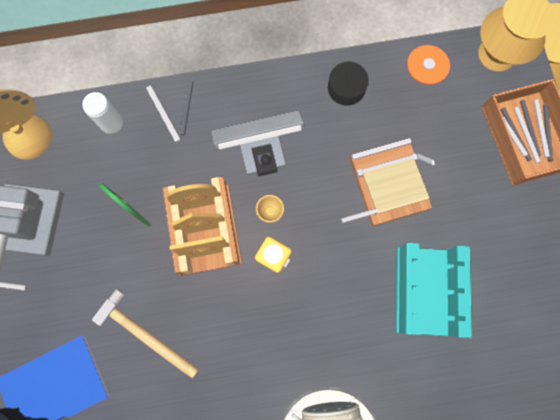

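Top picture: the wooden rack is at about (202,225), holding three brass panels at rows 193, 222 and 245. The easel is at (392,182) with its rod end at (343,219), and the lamp lever is at (265,158). The tape is at (273,254) and the bowl at (269,208). The look-alikes are a green round panel at (125,205) and a turquoise rack at (434,290). Next I'll enlarge these to tell the panels apart and read pixels.

```bash
cat > h.py <<'E'
import numpy as np, cv2
from workcell import ctrl
from scipy.spatial.transform import Rotation as R
def ray(n,u,v):
    c=ctrl.camera_model(n); d=R.from_quat(c["attitude"]).apply([(u-c["cx"])/c["fx"],(v-c["cy"])/c["fy"],1]); return c["eye"],d
def at_z(n,u,v,z):
    e,d=ray(n,u,v); return e+d*(z-e[2])/d[2]
def proj(n,P):
    c=ctrl.camera_model(n); p=R.from_quat(c["attitude"]).inv().apply(np.atleast_2d(P)-c["eye"]); return np.c_[c["fx"]*p[:,0]/p[:,2]+c["cx"],c["fy"]*p[:,1]/p[:,2]+c["cy"]]
def tri(a,b):  # two (name,u,v)
    A=[];B=[]
    for n,u,v in (a,b):
        e,d=ray(n,u,v); d/=np.linalg.norm(d); M=np.eye(3)-np.outer(d,d); A.append(M);B.append(M@e)
    return np.linalg.lstsq(np.vstack(A),np.hstack(B),rcond=None)[0]
def crop(im,x,y,w,h,s): return cv2.resize(im[y:y+h,x:x+w],None,fx=s,fy=s,interpolation=cv2.INTER_CUBIC)
E
python3 - <<'E'
from h import *
s=cv2.imread("pics/side0.png");t=cv2.imread("pics/top0.png")
A=np.hstack([crop(t,150,165,100,120,5)[:,:], np.zeros((600,300,3),np.uint8)])
A=np.hstack([crop(t,155,170,100,120,4),crop(s,190,145,100,120,4)])
cv2.imwrite("pics/c1.png",A)
B=np.hstack([crop(t,335,130,110,100,4)[:, :],crop(s,270,290,90,100,4)])
cv2.imwrite("pics/c2.png",B)
B=np.hstack([crop(t,205,105,100,100,4)[:, :],crop(s,295,180,90,100,4)])
cv2.imwrite("pics/c3.png",B)
E
```

```text
(no output)
```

View pics/c1.png

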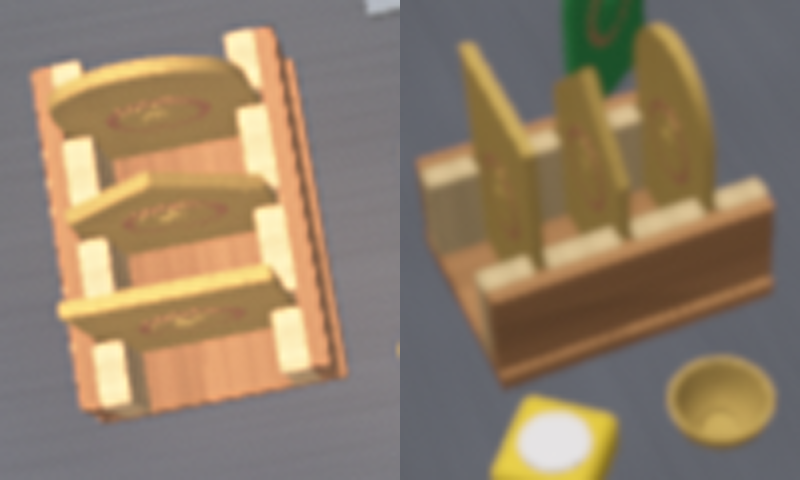

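View pics/c2.png

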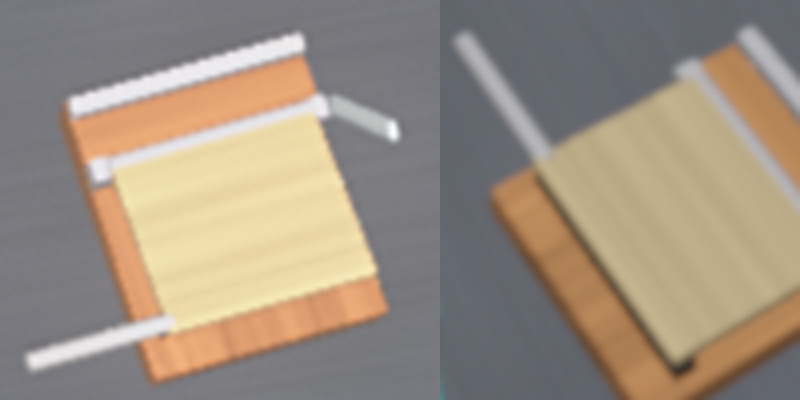

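View pics/c3.png

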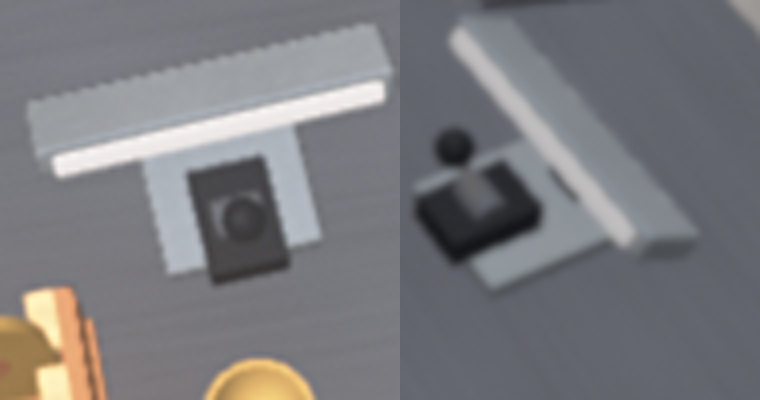

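Candidates for panel_round: the one in the far slot, top (192,186), has a half-circle arch. The middle one, top (192,215), is gabled. The near one, top (196,243), is square. The green round panel at side (240,145) stands on the table and is a decoy. The crop confirms the far-slot brass panel is the one meant. The rack is the wooden one, not the turquoise one.

```bash
cat > fit.py <<'E'
from h import *
from scipy.optimize import least_squares
def px(o,x0,p): return ((p[0]-x0+.5)/4-.5+o[0],(p[1]+.5)/4-.5+o[1])
def fit(name,obs,x0):
    def res(q):
        return np.concatenate([(proj(n,R.from_euler('z',q[2]).apply(P)+[q[0],q[1],0])[0]-uv) for n,P,uv in obs])
    r=least_squares(res,x0,loss='soft_l1'); print(name,r.x.round(4)); print(r.fun.reshape(-1,2).round(1).tolist()); return r.x
T=lambda o,P,p:("top",P,px(o,0,p))
o1,s1=(155,170),(190,145)
S1=lambda P,p:("side",P,px(s1,400,p))
fit("rack",[T(o1,(60,0,185),(152,62)),T(o1,(-60,55,185),(62,310)),T(o1,(-60,-55,185),(270,272)),T(o1,(0,0,185),(150,180)),
 S1((60,0,185),(655,28)),S1((0,0,185),(585,72)),S1((-60,55,185),(465,45)),S1((-60,-55,185),(528,155))],[400,200,.1])
print("apex",tri(("top",*px(o1,0,(152,62))),("side",*px(s1,400,(655,28)))))
o2=(335,130); S2=lambda P,p:("side",P,px((270,290),440,p))
fit("hinge",[T(o2,(-102,150,45),(30,362)),T(o2,(-110,65,50),(170,332)),T(o2,(-110,-65,50),(378,272)),T(o2,(40,75,47),(66,100)),T(o2,(40,-75,47),(300,36)),
 T(o2,(-140,75,25),(152,380)),T(o2,(-140,-75,25),(388,312)),S2((-102,150,45),(462,38)),S2((-110,65,50),(540,165)),S2((-110,-65,50),(683,360)),S2((-140,75,25),(492,190))],[450,-150,.1])
o3=(205,105)
k=tri(("top",*px(o3,0,(243,220))),("side",*px((295,180),400,(455,148)))); print("knob",k, proj("top",k),px(o3,0,(243,220)))
fit("lamp",[T(o3,(0,110,90),(34,130)),T(o3,(0,-110,90),(380,55))],[550,50,.1])
a=at_z("top",*px(o3,0,(28,100)),90);b=at_z("top",*px(o3,0,(372,25)),90);print(a,b,np.linalg.norm(a-b))
print("tape",at_z("top",273,254,34),"bowl",at_z("top",269,208,35))
E
python3 fit.py
```

```text
rack [5.224384e+02 2.060509e+02 3.800000e-03]
[[-4.6, 1.6], [-0.7, -0.1], [0.3, 0.1], [-0.2, -0.4], [4.6, 4.8], [0.1, 0.4], [0.0, 0.5], [-0.2, 0.6]]
apex [569.22428236 192.17833172 218.73787715]
hinge [ 603.8626 -253.9308   94.3711]
[[-1.9, -1.2], [-1.4, -1.3], [-1.6, -1.9], [0.1, 0.4], [-0.2, -0.7], [1.4, 1.8], [1.1, 1.0], [1.1, 1.3], [-0.4, -0.9], [-0.1, 0.6], [-2.9, 1.3]]
knob [640.73763889  33.72982637 104.84286867] [[265.38262096 159.14658577]] (265.375, 159.625)
lamp [7.260214e+02 4.097780e+01 4.720000e-02]
[[-2.2, 0.2], [2.3, -0.2]]
[739.58677108 146.54180629  90.        ] [751.12431586 -62.22547547  90.        ] 209.08585048469325
tape [430.66963791  52.94786823  34.        ] bowl [541.34039692  43.74568818  35.        ]
```

```bash
cat >> h.py <<'E'
def go(grasp, yaw=None, tilt=0, n=None, state=None, L=155, q=None):
    """rows to bring grasp point (L ahead of TCP) to `grasp`; tool y axis at world `yaw` (mod pi), tilted about tool y by tilt. Turn first (per-row), then shift."""
    s=state or ctrl.sense(); R0=R.from_quat(s["ee_rot"]); p0=s["tool_pos"]
    if yaw is None: yaw=np.arctan2(*R0.as_matrix()[1::-1,1])
    best=None
    for k in (0,np.pi):
        y=np.array([np.cos(yaw+k),np.sin(yaw+k),0]); z=np.array([0,0,-1.]); x=np.cross(y,z)
        R1=R.from_matrix(np.c_[x,y,z])*R.from_euler('y',tilt); d=(R0.inv()*R1).as_rotvec()
        if best is None or np.linalg.norm(d)<np.linalg.norm(best[1]): best=(R1,d)
    R1,d=best; p1=np.array(grasp)-R1.apply([0,0,L]); sh=R1.inv().apply(p1-p0)
    print("turn units",(d/.12).round(3),"| then shift units",(sh/60).round(3),"| tcp",p0.round(1),"->",p1.round(1))
    return p1,R1
E
python3 - <<'E'
exec(open('fit.py').read().split("fit(\"rack\"")[0]+"\n")
o2=(335,130); S2=lambda P,p:("side",P,px((270,290),440,p))
for zb,ze in((50,25),(40,0),(50,0),(40,25)):
  q=fit((zb,ze),[T(o2,(-102,150,45),(30,362)),T(o2,(-110,65,zb),(170,332)),T(o2,(-110,-65,zb),(378,272)),T(o2,(40,75,47),(66,100)),T(o2,(40,-75,47),(300,36)),
 T(o2,(-140,75,ze),(152,380)),T(o2,(-140,-75,ze),(388,312)),S2((-102,150,45),(462,38)),S2((-110,65,50),(540,165)),S2((-110,-65,50),(683,360))],[600,-250,.12])
for p in ((30,362),(172,322)): print(at_z("top",*px(o2,0,p),45))
for p in ((462,38),): print(at_z("side",*px((270,290),440,p),45))
E
```

```text
(50, 25) [ 6.031851e+02 -2.539158e+02  1.275000e-01]
[[-1.6, -0.8], [-1.1, -0.9], [-1.4, -1.8], [0.1, 0.8], [-0.3, -0.6], [1.7, 2.2], [1.4, 1.1], [0.7, 1.7], [-0.7, -0.6], [-0.2, 0.8]]
(40, 0) [ 6.033897e+02 -2.549139e+02  1.342000e-01]
[[-0.8, -0.6], [-1.1, -0.1], [-2.0, -1.2], [0.5, 0.8], [-0.0, -0.9], [0.6, 3.9], [-1.0, 2.8], [0.8, 2.4], [-0.4, 0.1], [0.6, 1.4]]
(50, 0) [ 6.030491e+02 -2.546607e+02  1.331000e-01]
[[-0.9, -0.5], [-0.5, -0.9], [-0.9, -2.0], [0.4, 0.9], [-0.1, -0.7], [0.5, 4.1], [-1.1, 3.0], [0.6, 2.3], [-0.6, 0.0], [0.3, 1.4]]Traceback (most recent call last):
  File "<stdin>", line 4, in <module>
  File "<string>", line 7, in fit
    return func(*args, **kwargs)
    result = trf(vector_fun.fun, vector_fun.jac, x0, f0, J0, lb, ub, ftol, xtol,
                 gtol, max_nfev, x_scale, loss_function, tr_solver,
                 tr_options.copy(), verbose, callback=callback_wrapped)
    return trf_no_bounds(
        fun, jac, x0, f0, J0, ftol, xtol, gtol, max_nfev, x_scale,
        loss_function, tr_solver, tr_options, verbose, callback=callback)
    J = jac(x)
    sel
[... 616 characters left out ...]
                       ^^^
    df = [f_eval - f0 for f_eval in f_evals]
                                    ^^^^^^^
    f = np.atleast_1d(self.fun(x, *self.args, **self.kwargs))
                      ~~~~~~~~^^^^^^^^^^^^^^^^^^^^^^^^^^^^^^
    return np.atleast_1d(self.fun(x))
                         ~~~~~~~~^^^
    return self.f(x, *self.args, **self.kwargs)
           ~~~~~~^^^^^^^^^^^^^^^^^^^^^^^^^^^^^^
  File "<string>", line 6, in res
  File "h.py", line 9, in proj
    c=ctrl.camera_model(n); p=R.from_quat(c["attitude"]).inv().apply(np.atleast_2d(P)-c["eye"]); return np.c_[c["fx"]*p[:,0]/p[:,2]+c["cx"],c["fy"]*p[:,1]/p[:,2]+c["cy"]]
ValueError: time passes only in moves, steps and waits
```

```bash
sed -i 's/^def ray/CM={n:ctrl.camera_model(n) for n in ("top","side")}\ndef ray/; s/c=ctrl.camera_model(n)/c=CM[n]/' h.py
python3 - <<'E'
from h import *
px=lambda o,x0,p:((p[0]-x0+.5)/4-.5+o[0],(p[1]+.5)/4-.5+o[1])
o2=(335,130)
for p in ((30,362),(172,322)): print(at_z("top",*px(o2,0,p),45).round(1))
print(at_z("side",*px((270,290),440,(462,38)),45).round(1),at_z("side",*px((270,290),440,(545,152)),45).round(1))
rz=R.from_euler('z',.127)
g=np.array([603.3,-254,45])+rz.apply([-102,115,0]);print(g)
go(g+[0,0,100],yaw=.127)
E
```

```text
[ 480.5 -121.4   45. ]
[ 489.8 -209.1   45. ]
[ 483.3 -113.3   45. ] [ 494.  -197.2   45. ]
[ 487.555703  -152.8453772   45.       ]
turn units [ 1.300e-02 -8.000e-03  9.174e+00] | then shift units [11.728 -3.59   1.732] | tcp [184.8 517.9 403.9] -> [ 487.6 -152.8  300. ]
```

Emit:
{"api": "move_arm", "payload": {"targets": [[0,0,0,0,0,0.917,0.6],[0,0,0,0,0,0.917,0.6],[0,0,0,0,0,0.917,0.6],[0,0,0,0,0,0.917,0.6],[0,0,0,0,0,0.917,0.6],[0,0,0,0,0,0.917,0.6],[0,0,0,0,0,0.917,0.6],[0,0,0,0,0,0.917,0.6],[0,0,0,0,0,0.917,0.6],[0,0,0,0,0,0.917,0.6]]}}

```text
time: 1.35
tool_pos: [184.8, 517.9, 404.1]
ee_rot: [0.75, -0.662, 0.0, 0.001]
wrist_force: [0.0, -0.6, -0.1]
grip_width: 0.597
grip_force: 0.0
```

Emit:
{"api": "move_arm", "payload": {"targets": [[0.9,-0.28,0,0,0,0,0.6],[0.9,-0.28,0,0,0,0,0.6],[0.9,-0.28,0,0,0,0,0.6],[0.9,-0.28,0,0,0,0,0.6],[0.9,-0.28,0,0,0,0,0.6],[0.9,-0.28,0,0,0,0,0.6],[0.9,-0.28,0.2,0,0,0,0.6],[0.9,-0.28,0.25,0,0,0,0.6],[0.9,-0.28,0.25,0,0,0,0.6],[0.9,-0.28,0.25,0,0,0,0.6],[0.9,-0.28,0.25,0,0,0,0.6],[0.9,-0.28,0.25,0,0,0,0.6],[0.9,-0.23,0.25,0,0,0,0.6],[0,0,0,0,0,0,0.6]]}}

```text
time: 3.1
tool_pos: [487.9, -153.8, 300.2]
ee_rot: [0.749, -0.662, -0.002, 0.002]
wrist_force: [-0.3, 0.8, 0.6]
grip_width: 0.603
grip_force: 0.0
```

```bash
python3 - <<'E'
from h import *
go([487.5,-152.8,45],yaw=.127); print(ctrl.sense()["joints"],ctrl.sense()["time"])
t=ctrl.capture("top")[:,:,::-1]; s=ctrl.capture("side")[:,:,::-1]
cv2.imwrite("pics/c4.png",np.hstack([crop(t,320,130,120,110,3),crop(s,250,250,120,110,3)]))
E
```

```text
turn units [ 0.038  0.005 -0.037] | then shift units [-0.018  0.005  1.67 ] | tcp [ 487.9 -153.8  300.2] -> [ 487.5 -152.8  200. ]
[ 1.19684488e-03  2.39266004e-01 -1.85406096e-01 -5.13167785e-05
 -1.15073465e+00  1.21368117e-01] 3.1
```

View pics/c4.png

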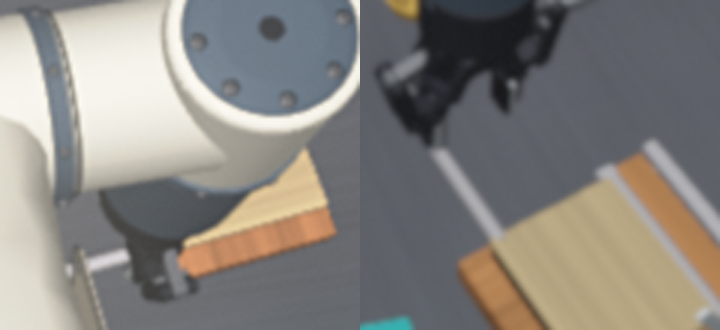

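The gripper is over the rod, with its fingers on either side. I'll descend and grip.

Emit:
{"api": "move_arm", "payload": {"targets": [[0,0,0.6,0,0,0,0.6],[0,0,0.6,0,0,0,0.6],[0,0,0.47,0,0,0,0.6],[0,0,0,0,0,0,0.6],[0,0,0,0,0,0,0],[0,0,0,0,0,0,0],[0,0,0,0,0,0,0],[0,0,0,0,0,0,0],[0,0,0,0,0,0,0]]}}

```text
time: 4.32
tool_pos: [485.2, -151.1, 202.9]
ee_rot: [0.75, -0.661, -0.002, 0.002]
wrist_force: [-9.7, -0.2, 7.8]
grip_width: 0.118
grip_force: 58.4
```

Gripped: the opening is about 10 mm on the 12 mm rod. Now I'll follow the arc to 60° in 6° rows.

Emit:
{"api": "move_arm", "payload": {"targets": [[0,-0.009,-0.178,0,0,0,0],[0,-0.028,-0.176,0,0,0,0],[0,-0.046,-0.172,0,0,0,0],[0,-0.064,-0.166,0,0,0,0],[0,-0.081,-0.159,0,0,0,0],[0,-0.097,-0.149,0,0,0,0],[0,-0.112,-0.138,0,0,0,0],[0,-0.126,-0.126,0,0,0,0],[0,-0.138,-0.112,0,0,0,0],[0,-0.149,-0.097,0,0,0,0],[0,0,0,0,0,0,0],[0,0,0,0,0,0,0]]}}

```text
time: 5.82
tool_pos: [534.2, -145.3, 290.7]
ee_rot: [0.75, -0.661, -0.004, 0.005]
wrist_force: [-16.2, -2.9, 5.6]
grip_width: 0.111
grip_force: 58.9
```

Emit:
{"api": "move_arm", "payload": {"targets": [[0,0,0,0,0,0,0.5],[0,0,0,0,0,0,0.5],[0,0,0,0,0,0,0.5],[0,0,-0.5,0,0,0,0.5],[0,0,-0.8,0,0,0,0.5],[0,0,-0.7,0,0,0,0.5],[0,0,0,0,0,0.5,0.5],[0,0,0,0,0,0.5,0.5]]}}

```text
time: 6.82
tool_pos: [538.6, -144.2, 411.8]
ee_rot: [0.709, -0.705, 0.001, -0.001]
wrist_force: [-0.9, -0.3, -0.1]
grip_width: 0.504
grip_force: 0.0
```

```bash
sed -i "s/for k in (0,np.pi):/for k in (np.pi,):/; s/from_euler('y',tilt)/from_euler('x',tilt)/" h.py
python3 - <<'E'
from h import *
rz=R.from_euler('z',.0038); P=np.array([522.4,206,0])+rz.apply([60,0,0]); print(P)
go(P+[0,0,15+150+75],yaw=.004)
s=ctrl.capture("side")[:,:,::-1]
cv2.imwrite("pics/s5.png",np.hstack([crop(s,250,250,150,110,3),]))
E
```

```text
[582.3995668  206.22799945   0.        ]
turn units [-0.018  0.003  0.016] | then shift units [-5.837 -0.753  0.28 ] | tcp [ 538.6 -144.2  411.8] -> [582.4 206.2 395. ]
```

View pics/s5.png

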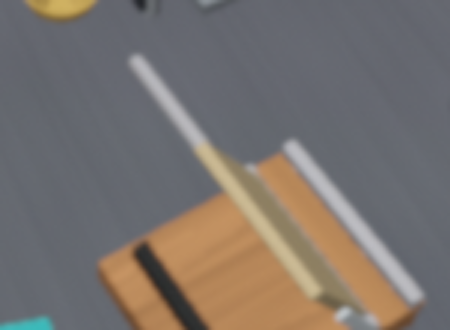

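The board is up, and its rod end is now at about side (295,270). Next stop is above the panel.

Emit:
{"api": "move_arm", "payload": {"targets": [[-0.8,-0.1,0,0,0,0,0.5],[-0.8,-0.1,0,0,0,0,0.5],[-0.8,-0.1,0,0,0,0,0.5],[-0.8,-0.1,0,0,0,0,0.5],[-0.8,-0.1,0,0,0,0,0.5],[-0.8,-0.1,0,0,0,0,0.5],[-0.8,-0.1,0,0,0,0,0.5],[-0.24,-0.05,0.28,0,0,0,0.5],[0,0,0,0,0,0,0.5],[0,0,0,0,0,0,0.5]]}}

```text
time: 8.12
tool_pos: [580.8, 205.3, 394.4]
ee_rot: [0.71, -0.705, 0.0, 0.0]
wrist_force: [-0.4, -1.0, 0.4]
grip_width: 0.501
grip_force: 0.0
```

```bash
python3 - <<'E'
from h import *
go([582.4,206.2,165],yaw=.004)
t=ctrl.capture("top")[:,:,::-1];s=ctrl.capture("side")[:,:,::-1]
cv2.imwrite("pics/s6.png",np.hstack([crop(s,190,110,100,120,4),crop(t,335,130,100,120,4)]))
E
```

```text
turn units [-0.002 -0.004  0.025] | then shift units [-0.015 -0.026  1.24 ] | tcp [580.8 205.3 394.4] -> [582.4 206.2 320. ]
```

View pics/s6.png

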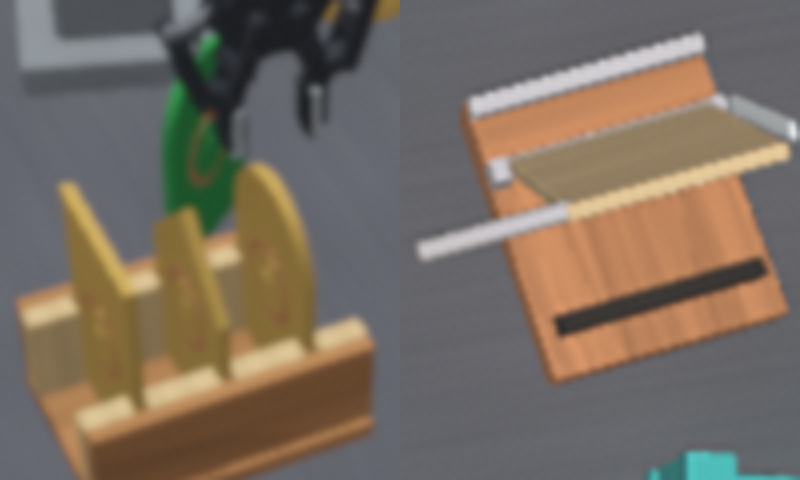

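The fingers straddle the round-topped brass panel. Its apex is at side (255,151), and the green look-alike stands clear behind it. I'll descend and grip.

Emit:
{"api": "move_arm", "payload": {"targets": [[-0.015,-0.026,0.4,0,0,0,0.5],[0,0,0.4,0,0,0,0.5],[0,0,0.3,0,0,0,0.5],[0,0,0.14,0,0,0,0.5],[0,0,0,0,0,0,0.5],[0,0,0,0,0,0,0.2],[0,0,0,0,0,0,0],[0,0,0,0,0,0,0],[0,0,0,0,0,0,0],[0,0,0,0,0,0,0]]}}

```text
time: 9.48
tool_pos: [582.6, 207.3, 320.7]
ee_rot: [0.71, -0.704, 0.001, -0.001]
wrist_force: [-0.2, -0.4, 4.6]
grip_width: 0.087
grip_force: 59.5
```

```bash
python3 - <<'E'
from h import *
e=tri(("top",339.6,192.6),("side",295.3,269.7)); print("rod end",e,"angle",np.degrees(np.arcsin((e[2]-45)/102)), proj("top",e),proj("side",e))
s=ctrl.sense(); print(s["ft_torque"],s["tool_pos"])
E
```

```text
rod end [ 528.06953277 -114.14757585  134.71340276] angle 61.58730461995435 [[339.60217416 191.97547565]] [[294.70337543 269.91674713]]
[-0.02046712  0.1008987   0.01649432] [582.56650758 207.31496697 320.69362427]
```

Emit:
{"api": "move_arm", "payload": {"targets": [[0,0,-0.15,0,0,0,0],[0,0,-0.25,0,0,0,0],[0,0,-0.25,0,0,0,0],[0,0,-0.25,0,0,0,0],[0,0,-0.25,0,0,0,0],[0,0,-0.25,0,0,0,0],[0,0,-0.25,0,0,0,0],[0,0,-0.25,0,0,0,0],[0,0,-0.25,0,0,0,0],[0,0,-0.15,0,0,0,0],[0,0,0,0,0,0,0],[0,0,0,0,0,0,0]]}}

```text
time: 10.98
tool_pos: [582.3, 207.4, 456.9]
ee_rot: [0.71, -0.704, -0.0, 0.001]
wrist_force: [-0.1, -1.0, -3.1]
grip_width: 0.083
grip_force: 58.9
```

Emit:
{"api": "move_arm", "payload": {"targets": [[0,0.25,0,0.887,0,0,0],[0,0.25,0,0.887,0,0,0],[0,0.25,0,0.887,0,0,0],[0,0.25,0,0.887,0,0,0],[0,0.25,0,0.887,0,0,0],[0,0,0,0,0,0,0]]}}

```text
time: 11.72
tool_pos: [507.7, 205.4, 438.9]
ee_rot: [0.686, -0.679, 0.185, -0.183]
wrist_force: [-0.5, -0.4, -3.1]
grip_width: 0.085
grip_force: 59.8
```

```bash
cat > place.py <<'E'
from h import *
H=np.array([600,-255,45.]); psi=.125; b=np.radians(30.5); rz=R.from_euler('z',psi)
def gr(fx,fy,fz): return H+rz.apply([fx-151*np.sin(b),fy,fz-45+151*np.cos(b)])
if __name__=="__main__":
    import sys
    print(gr(*map(float,sys.argv[1:4])).round(1)); go(gr(*map(float,sys.argv[1:4])),yaw=psi,tilt=b)
    s=ctrl.sense();print(s["joints"].round(2),s["wrist_force"].round(1))
E
python3 place.py 23 0 120; python3 place.py 23 0 170
```

```text
[ 546.8 -261.7  250.1]
turn units [ 0.051 -0.522 -0.821] | then shift units [ 7.806  1.876 -0.037] | tcp [507.7 205.4 438.9] -> [ 468.7 -271.5  383.7]
[ 0.77  0.07 -0.26  0.46 -0.9  -0.99] [-0.5 -0.4 -3.1]
[ 546.8 -261.7  300.1]
turn units [ 0.051 -0.522 -0.821] | then shift units [ 7.806  1.453 -0.755] | tcp [507.7 205.4 438.9] -> [ 468.7 -271.5  433.7]
[ 0.77  0.07 -0.26  0.46 -0.9  -0.99] [-0.5 -0.4 -3.1]
```

Emit:
{"api": "move_arm", "payload": {"targets": [[0,0,0,0.05,-0.52,-0.82,0],[0.65,0.121,-0.063,0,0,0,0],[0.65,0.121,-0.063,0,0,0,0],[0.65,0.121,-0.063,0,0,0,0],[0.65,0.121,-0.063,0,0,0,0],[0.65,0.121,-0.063,0,0,0,0],[0.65,0.121,-0.063,0,0,0,0],[0.65,0.121,-0.063,0,0,0,0],[0.65,0.121,-0.063,0,0,0,0],[0.65,0.121,-0.063,0,0,0,0],[0.65,0.121,-0.063,0,0,0,0],[0.65,0.121,-0.063,0,0,0,0],[0.65,0.121,-0.063,0,0,0,0],[0,0,0,0,0,0,0],[0,0,0,0,0,0,0]]}}

```text
time: 13.6
tool_pos: [471.1, -270.1, 434.9]
ee_rot: [0.722, -0.638, 0.175, -0.201]
wrist_force: [-0.2, 0.7, -2.3]
grip_width: 0.088
grip_force: 59.8
```

```bash
python3 place.py 23 0 60; python3 - <<'E'
from h import *
t=ctrl.capture("top")[:,:,::-1];s=ctrl.capture("side")[:,:,::-1]
cv2.imwrite("pics/s7.png",np.hstack([crop(s,270,220,130,190,3),crop(t,325,100,130,190,3)]))
E
```

```text
[ 546.8 -261.7  190.1]
turn units [-0.053  0.027 -0.022] | then shift units [0.017 0.977 1.577] | tcp [ 471.1 -270.1  434.9] -> [ 468.7 -271.5  323.7]
[-0.32  0.09  0.02 -0.27 -1.02  0.53] [-0.2  0.7 -2.3]
```

View pics/s7.png

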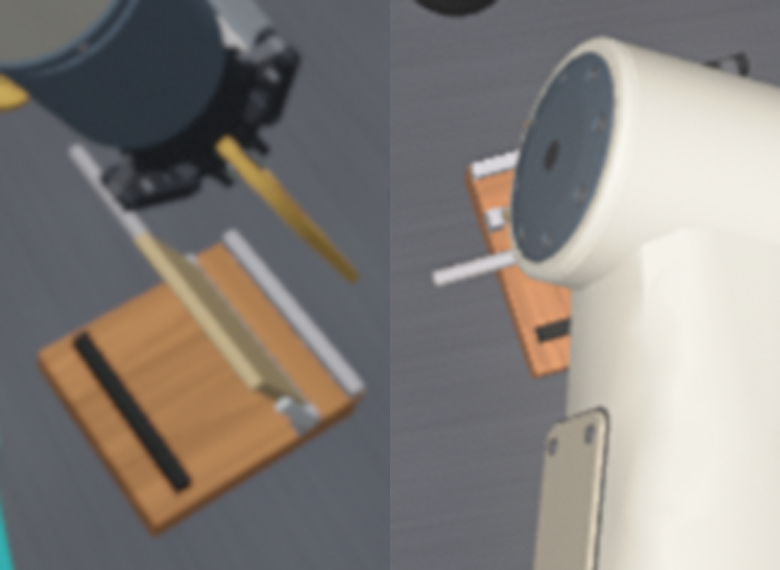

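```bash
python3 - <<'E'
from place import *
for y in(-55,55): print(proj("side",H+rz.apply([25,y,125])))
for n,P in (("lip in -y",(38,-75,2)),("lip +y",(38,75,2)),("board -y edge",(-55,-65,95)),("rod end",(-51,150,88))): print(n,proj("side",H+rz.apply(P)))
E
```

```text
[[388.84429561 316.0137921 ]]
[[352.85447832 275.49555171]]
lip in -y [[388.42062749 350.18886073]]
lip +y [[344.28408473 297.73378015]]
board -y edge [[357.15126719 347.49576964]]
rod end [[295.41111726 269.41106843]]
```

Emit:
{"api": "move_arm", "payload": {"targets": [[0,0.195,0.315,0,0,0,0],[0,0.195,0.315,0,0,0,0],[0,0.195,0.315,0,0,0,0],[0,0.195,0.315,0,0,0,0],[0,0.195,0.315,0,0,0,0],[0,0,0,0,0,0,0],[0,0,0,0,0,0,0]]}}

```text
time: 14.58
tool_pos: [469.2, -269.4, 324.9]
ee_rot: [0.723, -0.638, 0.176, -0.201]
wrist_force: [0.5, -0.4, -2.1]
grip_width: 0.079
grip_force: 59.8
```

```bash
python3 place.py 21 0 41;python3 place.py 14 0 36
```

```text
[ 544.8 -261.9  171.1]
turn units [-0.065  0.016 -0.007] | then shift units [0.034 0.211 0.268] | tcp [ 469.2 -269.4  324.9] -> [ 466.7 -271.7  304.7]
[-0.33  0.16 -0.17 -0.33 -0.78  0.63] [ 0.5 -0.4 -2.1]
[ 537.9 -262.8  166.1]
turn units [-0.065  0.016 -0.007] | then shift units [0.034 0.354 0.28 ] | tcp [ 469.2 -269.4  324.9] -> [ 459.8 -272.6  299.7]
[-0.33  0.16 -0.17 -0.33 -0.78  0.63] [ 0.5 -0.4 -2.1]
```

Emit:
{"api": "move_arm", "payload": {"targets": [[0.017,0.105,0.135,-0.03,0,0,0],[0.017,0.105,0.135,-0.03,0,0,0],[0,0,0,0,0,0,0],[0,0,0,0,0,0,0]]}}

```text
time: 15.08
tool_pos: [466.4, -272.1, 303.2]
ee_rot: [0.723, -0.639, 0.173, -0.198]
wrist_force: [-0.3, -0.5, -1.3]
grip_width: 0.087
grip_force: 59.8
```

Emit:
{"api": "move_arm", "payload": {"targets": [[0,0.017,0.029,0,0,0,0],[0,0.017,0.029,0,0,0,0],[0,0,0,0,0,0,0]]}}

```text
time: 15.45
tool_pos: [466.5, -272.1, 300.2]
ee_rot: [0.723, -0.639, 0.174, -0.198]
wrist_force: [-2.7, 1.3, 4.3]
grip_width: 0.089
grip_force: 60.9
```

Emit:
{"api": "move_arm", "payload": {"targets": [[0,0.029,-0.017,0,0,0,0],[0,0.029,-0.017,0,0,0,0],[0,0,0,0,0,0,0]]}}

```text
time: 15.82
tool_pos: [462.8, -272.6, 299.8]
ee_rot: [0.723, -0.639, 0.174, -0.198]
wrist_force: [1.9, 0.6, 2.4]
grip_width: 0.086
grip_force: 60.1
```

Emit:
{"api": "move_arm", "payload": {"targets": [[0,0.029,-0.017,0,0,0,0],[0,0,0,0,0,0,0],[0,0,0,0,0,0,0]]}}

```text
time: 16.2
tool_pos: [460.7, -272.8, 299.7]
ee_rot: [0.723, -0.639, 0.173, -0.198]
wrist_force: [2.4, 0.4, 4.0]
grip_width: 0.087
grip_force: 60.2
```

```bash
python3 place.py 15 0 37; python3 -c "
from h import *
print(ctrl.sense()['ft_torque'])"
```

```text
[ 538.8 -262.7  167.1]
turn units [-0.003  0.014 -0.018] | then shift units [-0.005 -0.01  -0.012] | tcp [ 460.7 -272.8  299.7] -> [ 460.8 -272.5  300.7]
[-0.34  0.17 -0.21 -0.35 -0.74  0.68] [2.4 0.4 4. ]
[-0.07065774 -0.36225832 -0.02774322]
```

The pose is nominal, with the foot on the ledge and the panel close to the board. Time to release and back out along the tool axis.

Emit:
{"api": "move_arm", "payload": {"targets": [[0,0,0,0,0,0,0.15],[0,0,0,0,0,0,0.25],[0,0,0,0,0,0,0.3],[0,0,0,0,0,0,0.3],[0,0,-0.2,0,0,0,0.3],[0,0,-0.6,0,0,0,0.3],[0,0,-0.8,0,0,0,0.3],[0.0,0,-0.5,0,0,0,0.3],[0,0,0,0,0,0,0.3]]}}

```text
time: 17.32
tool_pos: [396.1, -281.3, 411.5]
ee_rot: [0.723, -0.638, 0.176, -0.198]
wrist_force: [-0.1, 0.1, -0.8]
grip_width: 0.297
grip_force: 0.0
```

```bash
python3 - <<'E'
from h import *
go([620,34,250],yaw=.05); print(ctrl.sense()["joints"].round(2))
t=ctrl.capture("top")[:,:,::-1];s=ctrl.capture("side")[:,:,::-1]
cv2.imwrite("pics/s8.png",np.hstack([crop(s,280,250,120,140,4),crop(t,335,100,80,140,4)]))
E
```

```text
turn units [-4.469  0.158  0.597] | then shift units [-5.063 -3.989  0.108] | tcp [ 396.1 -281.3  411.5] -> [620.  34. 405.]
[-0.42  0.   -0.12 -0.32 -1.    0.65]
```

View pics/s8.png

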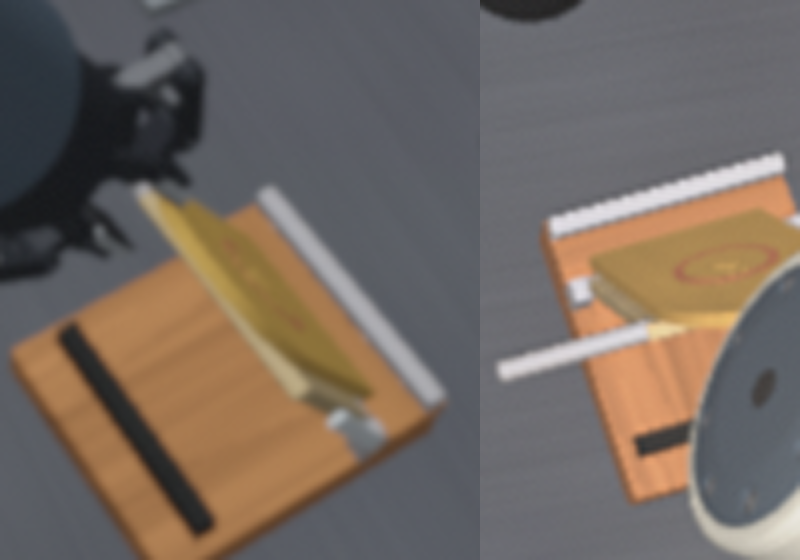

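The panel lies flat on the board, centred, with its foot behind the lip. In the side crop it spans (150,190) to (370,395). Now the switch, with the fingers closed.

Emit:
{"api": "move_arm", "payload": {"targets": [[0,0,0,-0.9,0.03,0.12,0],[0,0,0,-0.9,0.03,0.12,0],[0,0,0,-0.9,0.03,0.12,0],[0,0,0,-0.9,0.03,0.12,0],[0,0,0,-0.87,0.03,0.12,0],[-0.64,-0.45,0,0,0,0,0],[-0.64,-0.45,0,0,0,0,0],[-0.64,-0.45,0,0,0,0,0],[-0.64,-0.45,0,0,0,0,0],[-0.64,-0.45,0,0,0,0,0],[-0.64,-0.45,0,0,0,0,0],[-0.64,-0.45,0,0,0,0,0],[-0.58,-0.45,0,0,0,0,0],[0,0,0,0,0,0,0]]}}

```text
time: 19.18
tool_pos: [598.7, 36.1, 405.0]
ee_rot: [0.726, -0.688, -0.005, 0.002]
wrist_force: [0.2, -0.1, -0.7]
grip_width: -0.002
grip_force: 0.0
```

```bash
python3 -c "
from h import *
go([598,34,88],yaw=.05,L=173)"
```

```text
turn units [0.085 0.036 0.032] | then shift units [0.034 0.013 2.4  ] | tcp [598.7  36.1 405. ] -> [598.  34. 261.]
```

Emit:
{"api": "move_arm", "payload": {"targets": [[0.034,0.013,0.6,0,0,0,0],[0,0,0.6,0,0,0,0],[0,0,0.6,0,0,0,0],[0,0,0.6,0,0,0,0],[0,0,0,0,0,0,0],[0,-0.15,0,0,0,0,0],[0,-0.15,0,0,0,0,0],[0,-0.15,0,0,0,0,0],[0,-0.15,0,0,0,0,0],[0,0,0,0,0,0,0]]}}

```text
time: 20.42
tool_pos: [632.5, 33.6, 263.6]
ee_rot: [0.725, -0.689, -0.003, 0.0]
wrist_force: [0.8, 0.6, -0.2]
grip_width: 0.003
grip_force: 0.0
```

Emit:
{"api": "move_arm", "payload": {"targets": [[0,-0.15,0,0,0,0,0],[0,-0.15,0,0,0,0,0],[0,-0.15,0,0,0,0,0],[0,-0.15,0,0,0,0,0],[0,0,0,0,0,0,0]]}}

```text
time: 21.05
tool_pos: [668.5, 35.5, 263.1]
ee_rot: [0.725, -0.689, -0.004, 0.0]
wrist_force: [-0.3, -0.8, 0.4]
grip_width: 0.001
grip_force: 0.0
```

Emit:
{"api": "move_arm", "payload": {"targets": [[0,-0.08,0,0,0,0,0],[0,-0.08,0,0,0,0,0],[0,0,0,0,0,0,0]]}}

```text
time: 21.42
tool_pos: [676.4, 35.8, 263.1]
ee_rot: [0.725, -0.689, -0.005, 0.002]
wrist_force: [-6.2, 0.5, 2.8]
grip_width: -0.002
grip_force: 3.4
```

```bash
python3 - <<'E'
from h import *
s=ctrl.capture("side")[:,:,::-1]; s0=cv2.imread("pics/side0.png")
m=(s[180:280,290:390].max(2)<45).astype(np.uint8)
n,l,st,c=cv2.connectedComponentsWithStats(m); print([(st[i].tolist(),c[i].round(1).tolist()) for i in range(1,n) if st[i][4]>8])
for r in (m): print(''.join('#' if v else '.' for v in r)) if 0 else None
for row in m[10:75:2,0:60]: print(''.join('#' if v else '.' for v in row))
for a in (-.5,.5): print(proj("side",[674+70*np.sin(a),34,44+70*np.cos(a)])-[290,180])
print(ctrl.sense()["wrist_force"])
E
```

```text
[([15, 0, 35, 34, 552], [32.3, 11.7]), ([36, 28, 6, 6, 19], [38.6, 30.5]), ([10, 51, 29, 14, 149], [23.6, 57.5])]
......................########....###########...............
.....................########.....########.......##.........
......................###################.......#...........
.........................################...................
.........................################...................
..........................#..############...................
...............####.........##########......................
.................######.....#########.......................
....................############............................
.......................######...........#...................
.........................###.........#####..................
..........................##........####....................
............................................................
............................................................
............................................................
............................................................
..........
[... 420 characters left out ...]
.........####...........###########......................
.............#####.....###########..........................
...............##############...............................
................#########...................................
..................###.......................................
............................................................
............................................................
............................................................
............................................................
............................................................
[[17.81981772 36.59221698]]
[[41.541785   28.40743204]]
[-6.79457583  1.09127192  1.78800265]
```

Emit:
{"api": "move_arm", "payload": {"targets": [[0,-0.08,0,0,0,0,0],[0,0,0,0,0,0,0]]}}

```text
time: 21.72
tool_pos: [678.6, 35.9, 262.9]
ee_rot: [0.725, -0.689, -0.008, 0.005]
wrist_force: [-19.0, 0.9, 10.2]
grip_width: -0.002
grip_force: 10.6
```

Emit:
{"api": "move_arm", "payload": {"targets": [[0,0.5,0,0,0,0,0],[0,0.5,-0.3,0,0,0,0],[0,0.2,-0.9,0,0,0,0],[0,0.5,-0.9,0,0,0,0],[0,0.9,0,0,0,0,0],[0,0.9,0,0,0,0,0],[0,0.9,0,0,0,0,0],[0,0,0,0,0,0,0]]}}

```text
time: 22.72
tool_pos: [416.3, 21.6, 392.1]
ee_rot: [0.725, -0.689, -0.003, -0.001]
wrist_force: [0.9, -0.5, -0.0]
grip_width: 0.0
grip_force: 0.0
```

```bash
python3 - <<'E'
from h import *
from scipy.optimize import minimize
cs={}
for n,(x,y,w,h) in (("side",(300,195,50,70)),("top",(240,125,50,55))):
    m=(ctrl.capture(n)[y:y+h,x:x+w].max(2)<45); print(n,x,y)
    for r in m: print(''.join('#' if v else '.' for v in r))
for a in (-.5,.3,.5): print(a,proj("side",[674+70*np.sin(a),34,44+70*np.cos(a)])-[300,195],proj("top",[674+70*np.sin(a),34,44+70*np.cos(a)])-[240,125])
E
```

```text
side 300 195
..................................................
..................................................
..................................................
..................................................
..................................................
..................................................
..................................................
..................................................
..................................................
..................................................
..................................................
..................................................
..................................................
..............................#...................
..........................#..##...................
.........................#######..................
.........................######...................
..........................####....................
..................................................
..................................................
..................................................
................
[... 4780 characters left out ...]
.........
..................................................
..................................................
..................................................
..................................................
..................................................
..................................................
..................................................
..................................................
..................................................
..................................................
-0.5 [[ 7.81981772 21.59221698]] [[25.28036777 34.20742829]]
0.3 [[27.26594924 13.4791451 ]] [[21.33121746 11.38096436]]
0.5 [[31.541785   13.40743204]] [[20.5166433   7.06850192]]
```

```bash
python3 - <<'E'
from h import *
from scipy.optimize import least_squares
im={"n":ctrl.capture("side"),"o":cv2.imread("pics/side0.png")[:,:,::-1]}
b={}
for k in im:
    m=(im[k][195:265,300:350].max(2)<62); c=m[:27].astype(np.uint8)
    n,l,st,ce=cv2.connectedComponentsWithStats(c); i=1+np.argmax(st[1:,4]); b[k]=ce[i]; print(k,st[i],ce[i].round(2))
d=b["n"]-b["o"]
# tip path from measured off position k0 with off lean -0.5, lever 70
for a in (.6,.7,.8,.9,1.,1.1):
    f=lambda t: np.array([674+70*np.sin(t),34,44+70*np.cos(t)])
    print(a,(proj("side",f(-.5+a))-proj("side",f(-.5)))[0].round(1),d.round(1))
E
```

```text
n [24 12  8  7 43] [27.72 14.91]
o [ 4 18  9  8 58] [ 8.22 21.62]
0.6 [14.7 -7.2] [19.5 -6.7]
0.7 [17.1 -7.8] [19.5 -6.7]
0.8 [19.4 -8.1] [19.5 -6.7]
0.9 [21.7 -8.3] [19.5 -6.7]
1.0 [23.7 -8.2] [19.5 -6.7]
1.1 [25.6 -7.9] [19.5 -6.7]
```

Emit:
{"api": "move_arm", "payload": {"targets": [[-0.8,0,0,0,0,0,0],[-0.8,0,0,0,0,0,0],[-0.8,0,0,0,0,0,0],[-0.8,0,0,0,0,0,0],[-0.8,0,0,0,0,0,0],[0,0,0,0,0,0,0],[0,0,0,0,0,0,0]]}}

```text
time: 23.75
tool_pos: [407.7, 262.4, 391.5]
ee_rot: [0.725, -0.689, -0.004, 0.001]
wrist_force: [0.5, 0.2, 0.9]
grip_width: 0.003
grip_force: 0.0
```

```bash
python3 - <<'E'
from h import *
s1=ctrl.capture("side");t1=ctrl.capture("top")
s0=cv2.imread("pics/side0.png")[:,:,::-1];t0=cv2.imread("pics/top0.png")[:,:,::-1]
for k,t in(("o",t0),("n",t1)):
    g=t[125:180,240:290].max(2); print(k)
    for r in g[4:50]: print(''.join('#' if v<50 else '+' if v<75 else '.' for v in r[5:42]))
print(ctrl.sense()["time"])
E
```

```text
o
.....................................
.....................................
.....................................
.....................................
.....................................
.....................................
.....................................
.....................................
.....................................
.....................................
.....................................
.....................................
.....................................
.....................................
.....................................
.....................................
........................+............
....................+++++............
................++++++.+++...........
............+++++.+.+...++...........
........++++++++.+.++..+++...........
........+++++.....+..+++++...........
........++......+...++.+.++..........
........+++.+.++++........+..........
.........+.+.+............+..........
.........++...............+..........
.........++.......+++++...++.........
.........++......+++++++++++.........
..........+......+++++++++++......
[... 1705 characters left out ...]
+.........
.........+++..............++.........
..........++...............++........
..........+++..............++........
..........+++..............++........
..........+++.............++++.......
...........+++...........+++++.......
...........+++......++++++++++.......
...........++++..+++++++++++++.......
...........++++++++++++++++++++......
............+++++++++++++++++++......
............++++++++++++++++++++.....
............++++++++++++++++++++.....
............++++++++++++++++++++.....
............++++++++++++++++++#+.....
............+++++++++++++++####+.....
............++++++++++++##+++++......
............++++++++##+++++..........
.............+##++++++...............
23.85
```

```bash
python3 - <<'E'
from h import *
for nm,tp in (("o","pics/side0.png"),("n",None)):
    s=ctrl.capture("side") if tp is None else cv2.imread(tp)[:,:,::-1]
    print(nm)
    for r in s[200:230,300:345].max(2): print(''.join('#' if v<50 else '+' if v<75 else '.' for v in r))
for n,a,b in (("off",(265.5,160),(308.3,216.6)),("on",(260,137),(328,209.7))):
    k=tri(("top",*a),("side",*b)); print(n,k.round(1),(proj("top",k)-a).round(1),at_z("top",*a,105).round(1))
E
```

```text
o
.............................................
.............................................
.............................................
.............................................
.............................................
.............................................
.............................................
.............................................
.............................................
.............................................
.............................................
.............................................
........++...................................
......++++++.................................
.....++++##++................................
....+#######+................................
....+########+...............................
....+########+...............................
....+#######+................................
....+#######+................................
.....+#####+.................................
.......++++........++........................
.................++##+.......................
................++####+.................
[... 1078 characters left out ...]
.................................
.............................................
.............................................
.............................................
.............................................
.............................................
.............................................
......................++.....................
.....................++++....................
.......+.............+##++...................
.....++++...........++###+...................
...++++++...........++###++..................
++++###+++..........++####++.................
off [640.   33.5 105.3] [[ 0.  -0.6]] [638.6  33.8 105. ]
on [698.4  36.9 101.3] [[ 0.  -0.4]] [696.   37.2 105. ]
```

```bash
python3 -c "
from workcell import ctrl
print(ctrl.close_job())"
```

```text
the job is handed in; nothing more can be done
None
```

I handed the job in at about 24 s of the 67 s allowed, and no verdict came back. By my own measurements, the board is at about 60° and the round-topped panel leans flat on it, mid-ledge behind the lip. The switch lever was pushed to its stop, which I estimate at 0.86 to 1.0 rad, and the gripper is clear of everything.

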